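# Hold the calibration key of a parcel scale

### The arm

A 6-joint arm with a two-finger parallel gripper is mounted at the origin on the work surface. World frame = base frame: x ahead of the robot, y to its left, z up, the work surface at z = 0. Lengths are in mm, angles in degrees, forces in N, time in s.
With the tool pointing down it reaches from about 350 to 850 mm from the base axis. Payload 8.1 kg.
Tool frame: the origin (TCP) lies between the finger pads; the fingertips stand 14 mm ahead of it and the grasp point (between the pads) lies 5 mm behind it; z points along the fingers, x is the direction in which the jaws open and shut, and the axes are right-handed (so a half turn about z gives the same grasp; the last joint's range is limited). The gripper opens to 85 mm and grips with 20 to 120 N. Pads are 22 mm wide; open, the fingers measure 114 mm over their backs; the gripper's body (76 mm by 85 mm) begins 54 mm behind the grasp point. The pads swing forward as they close: fully open they stand 13 mm farther back than shut.
Start: joints at [60.539, 7.471, 85.268, -0, 87.261, -4.893], TCP at [249.448, 545.693, 245.292] pointing down, gripper open.
Joint ranges: [-169.43, 169.43], [-51.17, 129.36], [1.28, 143.12], [-76.62, 256.62], [0, 156.53], [-152.29, 152.29]. Speed limits (degrees/s): [136.94, 136.94, 159.86, 180, 180, 180].

### API

Orientations are given as [roll, pitch, yaw] about the fixed x, y, z axes, in that order (R = Rz(yaw) Ry(pitch) Rx(roll)).
In Python, from bench import r, vision, job gives the robot as it stands.
- The arm moves only by the tool send_rows, never from a script. Its arguments are lists of equal length, an entry for each row: "dp": the shift along the world's x, y, z in mm, a list of three; "rot": the turn, a rotation vector about the world's x, y, z in rad, a list of three. In form: {"dp": [[tx, ty, tz], ...], "rot": [[wx, wy, wz], ...]}. A call has 1 to 5 rows; each row is the pose to reach, as a shift and turn from the pose commanded when the call began; what a row does not reach only later rows make up. A row lasts 1/8 s, in which the tool goes at most 62.5 mm and 10.7 degrees, less where a joint would pass 70% of its speed; a pose out of reach is approached as far as the arm can. A call with a gripper value outside its range is refused whole. "jaw" is the finger opening in mm, from 0 to 85.4, set as the call begins (left out, the last holds). The fingers move at their own pace and stop on an object; "force" is the grip in N (left out, the last holds). Time passes only in rows, so rows that repeat a pose let the fingers close. It gives the time, the measured TCP pose, the force and the opening at its end, in the units of the state.
- r.sense(): the state, without advancing time (a new reading comes with each control period).
- vision.snapshot(name): name is "side" or "top"; returns a dict with "pixels" (384x512x3 uint8, red, green, blue), "depth" (384x512 float32, mm along the optical axis (not along the pixel's ray), 0 where there is no reading), "intrinsics" (3x3 intrinsics, pixels), "world_from_camera" (4x4, takes a point from camera to world coordinates). Camera axes: x right, y down, z forward; pixel columns grow to the right and rows downward; lengths in mm; the calibration is good to about 2 mm. A picture is of the moment at which its call begins.
- job.hand_in(): hands the job in, once; it reports no verdict.
The state is a dict: "time": time; "joint_pos": joint angles; "qd": joint speeds; "joint_efforts": joint torques, N m; "tool_pos": TCP position; "tcp_rot": TCP orientation; "ft_force": force on the tool from outside, world axes, zero at the start; "wrist_torque": the same for the moment, N m; "finger_gap": finger opening in mm.
Only numpy, scipy, OpenCV 4.12 (cv2) and the standard library are available. Lean on these libraries where they do the work, as an engineer would, in place of code of your own. Each camera call takes 0.05 s, during which the arm holds its last target.

### The job

Calibrate the parcel scale, whose pan is already off: stand the larger steel check weight upright and centred on the scale's narrow raised load post and let go of it. Then take the service key (the one with the wide rectangular black bow) from the key stand, push it fully home in the scale's lock, working it past the sticky pins until its collar sits on the lock face, turn it a quarter turn clockwise (seen from above) to its stop, and finish while still gripping the key and holding it turned against its return spring. Leave the other things where they are, and do not knock the weight off the post.

Things in the scene. Friction and masses are not known exactly. Their poses are not given: they have to be found in the camera images.
- scale: grey parcel scale without its pan, fixed to the table, housing 180 (x) x 340 (y) mm, top of housing 48 mm above the table. Origin: centre of its underside, on the table; z up. The load post stands 85 mm from the origin along the scale's own +y, the lock block 100 mm along its own -y
- post_top (a point): centre of the flat top of the load post, a plain steel column 28 mm in diameter, top 95 mm above the table (the weight, 40 mm wide, overhangs it). Axes as the scale's
- lock_face (a point): centre of the keyway's mouth in the flat top (44 x 44 mm, 85 mm above the table) of the steel lock block. Axes as the scale's: keyway 16 mm long along x, 6.5 mm wide along y, its mouth flared by 3.5 mm on every side. The top 10 mm is a fixed slotted plate, the turning plug is below it. The key goes 28 mm down, until its collar lies on this face; the plate stops it turning until its last 4 mm
- plug (a joint): the lock's plug, turned by the key: 0 = rest, grows clockwise seen from above to a stop at 1.6 rad. A spring (0.02 N m at rest, 0.1 at the stop) brings it back. The key has about 0.15 rad of play in it: turn the key about 1.75 rad. Two sticky spring pins reach into the keyway 17 and 21.5 mm below the lock face; forcing the blade past takes some 5 to 15 N down, small side-to-side turns help
- key: service key, 76 mm tall, 60 g, upright in the stand. Origin: lower end of the blade, z up the key. Blade 14 (x) x 5 (y) mm, z 0 to 14; stem 5.6 mm thick; round collar 22 mm across, z 28 to 32; black rectangular bow 32 (x) x 9 (y) mm, z 32 to 76, to be gripped across its 9 mm. The same after half a turn, and fits either way. The other keys (round bow, slim bow) are shorter and do not fit
- key_stand: grey block 50 (x) x 170 (y) x 46 (z) mm, fixed to the table, with three slots along its y axis, 55 mm apart, in which three keys stand on their collars, bow plates along the block's y axis; any key may be in any slot. The blades reach 28 mm down into the slots. Origin: centre of its underside
- weight: the larger check weight, 500 g, steel: a cylinder 40 mm in diameter and 44 mm high, with a knob 22 mm in diameter on a short neck, 66 mm high in all. Origin: centre of its underside, z up. Stands on the table
- weight_small: the smaller check weight (28 mm in diameter, 50 mm high with its knob), to be left alone. Origin: centre of its underside
- key_round: a key with a round bow, 30 mm in diameter, in the key stand, to be left alone. Origin: lower end of its blade
- key_slim: a key with a slim bow, 12 mm wide, in the key stand, to be left alone. Origin: lower end of its blade
- tape_roll: empty cardboard tape core, 100 mm in diameter, 48 mm high, lying flat, to be left alone. Origin: centre of its underside
- mug: white mug 80 mm in diameter, 90 mm high, to be left alone. Origin: centre of its underside
- small_carton: closed carton 100 x 140 x 70 mm, to be left alone. Origin: centre of its underside
Mind the look-alikes: they are no part of the job. What is shaped like the key but green or orange is not meant.

How it is judged:
By the outcome, as a careful person would: the job done as asked, in the order asked, and still so for the second after the job is handed in, while the arm keeps its last pose, push and grip.
It also fails if it takes over 72 s, if anything falls off the work surface, if the arm or the gripper's body presses on something with over 40 N, if the wrist force passes 120 N, or if a joint passes its speed limit or range.

## Working session

There is one attempt and no reset: what is moved stays moved. The work goes in short steps, Python scripts to look and compute and a tool call to move; the robot and the scene stay as the last step left them, time stands still between calls to the robot, and variables do not carry over. Pictures are saved under pics/ and viewed, and the job is handed in when it is done.

Besides the shell and the picture viewer there is one more tool, called after "Emit:" as name(argument=value, ...) on one line, values as JSON. send_rows: Moves the arm, as the interface text tells. Its arguments: {"type":"object","properties":{"dp":{"type":"array"},"rot":{"type":"array"},"jaw":{"type":"number"},"force":{"type":"number"}},"required":["dp","rot"]}

```bash
ls; mkdir -p pics; python3 - <<'E'
from bench import r, vision, job
import cv2,numpy as np
print(r.sense())
for n in("side","top"):
    s=vision.snapshot(n); cv2.imwrite(f"pics/{n}0.png",s["pixels"][:,:,::-1]); np.savez(f"{n}0.npz",**s); print(s["intrinsics"],s["world_from_camera"])
E
```

```text
pics
{'time': 0.0, 'joint_pos': array([ 6.05399409e+01,  7.51460385e+00,  8.53287098e+01,  9.49713145e-04,
        8.72606638e+01, -4.89292196e+00]), 'qd': array([-0.03140153, -0.02559552,  0.05416331,  0.02940221, -0.04211409,
       -0.0488637 ]), 'joint_efforts': array([-5.02765019e-03, -5.69439340e+01, -5.00524557e+01, -6.56753327e-04,
        1.57279830e-02,  6.83642293e-05]), 'tool_pos': array([249.17578593, 545.24957359, 244.25511159]), 'tcp_rot': array([-1.79990186e+02,  1.03517720e-01,  6.54328255e+01]), 'ft_force': array([ 0.88165378, -0.25983571, -0.57109042]), 'wrist_torque': array([-0.02516571,  0.0140802 , -0.02785907]), 'finger_gap': 85.3499084990588}
[[456.91324651   0.         248.49278338]
 [  0.         456.91324651 189.77016188]
 [  0.           0.           1.        ]] [[-9.99756395e-01 -8.37525547e-03  2.04207180e-02  5.52654671e+02]
 [-2.00347957e-02  7.32550666e-01 -6.80417614e-01  8.23815130e+02]
 [-9.26053920e-03 -6.80660985e-01 -7.32540009e-01  1.06460399e+03]
 [ 0.00000000e+00  0.00000000e+00  0.00000000e+00  1.00000000e+00]]
[[370.83486847   0.         256.84456547]
 [  0.         370.83486847 194.57797487]
 [  0.           0.           1.        ]] [[-1.63400321e-02 -9.81213251e-01  1.92233086e-01  4.15060501e+02]
 [-9.99599940e-01  2.04699991e-02  1.95176562e-02 -8.06554053e+01]
 [-2.30859940e-02 -1.91837263e-01 -9.81155187e-01  1.02427213e+03]
 [ 0.00000000e+00  0.00000000e+00  0.00000000e+00  1.00000000e+00]]
```

View pics/side0.png

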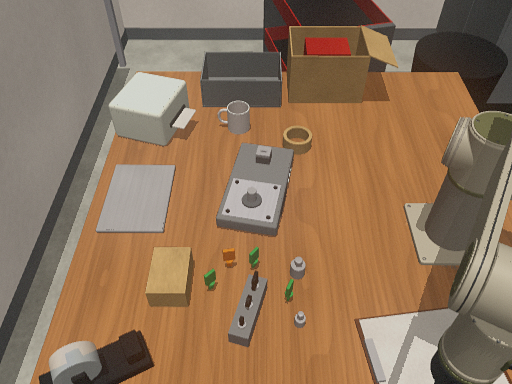

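View pics/top0.png

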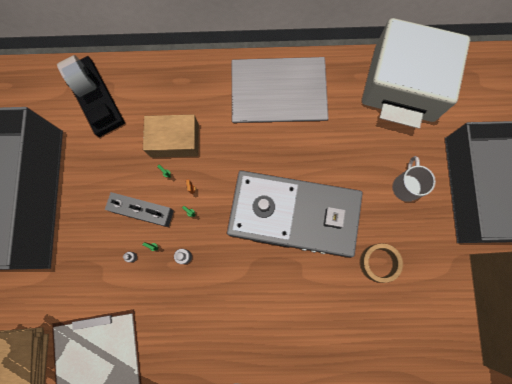

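```bash
python3 - <<'E'
import cv2,numpy as np
a=cv2.imread("pics/side0.png");b=cv2.imread("pics/top0.png")
cv2.imwrite("pics/c1.png",cv2.resize(a[230:350,190:320],None,fx=6,fy=5,interpolation=cv2.INTER_CUBIC)[:600,:800])
cv2.imwrite("pics/c2.png",cv2.resize(b[150:280,95:225],None,fx=4.6,fy=4.6,interpolation=cv2.INTER_CUBIC))
cv2.imwrite("pics/c3.png",cv2.resize(b[160:265,220:370],None,fx=5,fy=5,interpolation=cv2.INTER_CUBIC))
E
```

```text
(no output)
```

View pics/c1.png

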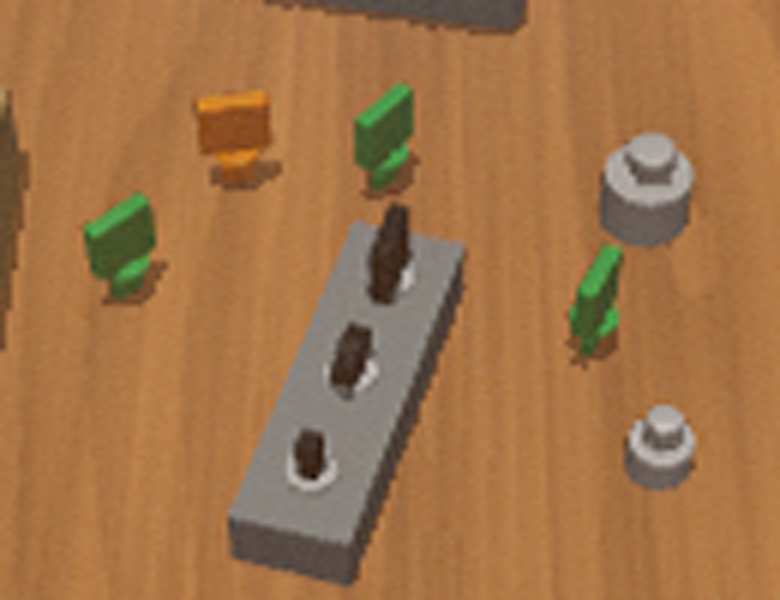

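View pics/c2.png

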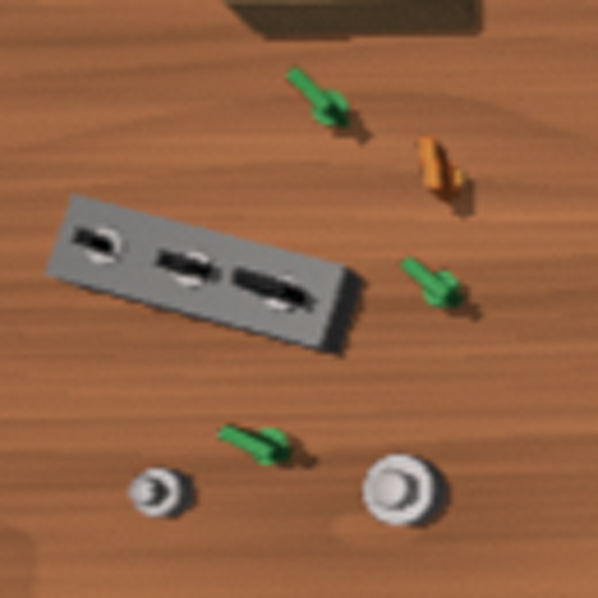

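View pics/c3.png

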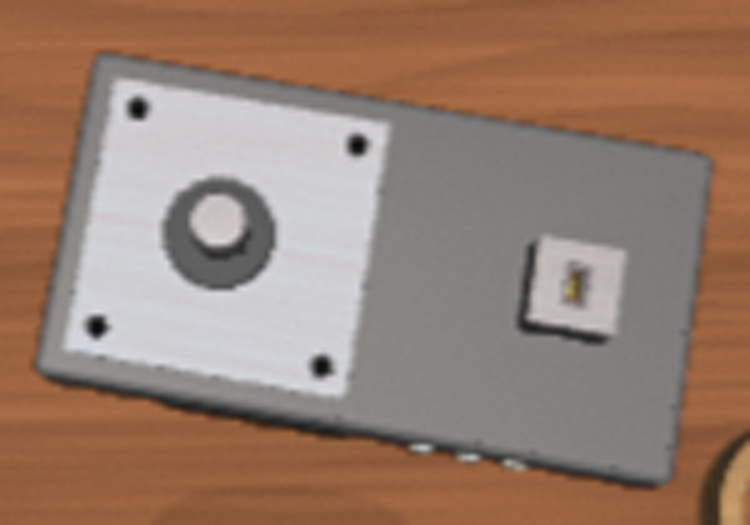

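```bash
cat > h.py <<'E'
import numpy as np,cv2
def load(n): return dict(np.load(n))
def cloud(s):
    K=s["intrinsics"];d=s["depth"];T=s["world_from_camera"]
    v,u=np.mgrid[:d.shape[0],:d.shape[1]]
    p=np.stack([(u-K[0,2])/K[0,0]*d,(v-K[1,2])/K[1,1]*d,d,np.ones_like(d)],-1)
    P=(p@T.T)[...,:3].copy(); P[d==0]=np.nan; return P
def ray(s,u,v,z):
    K=s["intrinsics"];T=s["world_from_camera"]
    d=T[:3,:3]@np.array([(u-K[0,2])/K[0,0],(v-K[1,2])/K[1,1],1]);o=T[:3,3]
    return o+d*(z-o[2])/d[2]
def proj(s,P):
    T=np.linalg.inv(s["world_from_camera"]);c=T[:3,:3]@np.array(P,float)+T[:3,3];K=s["intrinsics"]
    return K[0,0]*c[0]/c[2]+K[0,2],K[1,1]*c[1]/c[2]+K[1,2]
E
python3 - <<'E'
from h import *
import cv2
for n,(r0,r1,c0,c1) in dict(side=(260,345,225,275),top=(190,230,100,180)).items():
    s=load(n+"0.npz");P=cloud(s);px=s["pixels"].astype(int)
    dark=(px.sum(2)<190)
    m=np.zeros_like(dark);m[r0:r1,c0:c1]=dark[r0:r1,c0:c1]
    k,l,st,ce=cv2.connectedComponentsWithStats(m.astype(np.uint8))
    for i in range(1,k):
        if st[i,4]<8:continue
        q=P[l==i];q=q[q[:,2]>55]
        print(n,st[i],ce[i].round(1),len(q))
        if len(q): print(np.nanmin(q,0).round(),np.nanmax(q,0).round(),np.nanmedian(q,0).round(1))
# weights & post & lock points in top view
s=load("top0.npz");P=cloud(s)
for nm,(r0,r1,c0,c1),z0,z1 in [("big",(240,275,165,200),58,75),("bigbody",(240,275,165,200),38,50),("small",(245,270,118,142),40,60),("post",(190,222,248,280),85,105),("lock",(200,235,320,352),78,95),("stand",(185,235,100,180),40,52),("housing",(165,262,220,370),42,56)]:
    q=P[r0:r1,c0:c1].reshape(-1,3);q=q[(q[:,2]>z0)&(q[:,2]<z1)]
    rc=cv2.minAreaRect(q[:,:2].astype(np.float32)) if len(q) else None
    print(nm,len(q),np.median(q,0).round(1),q.mean(0).round(1),rc)
E
```

```text
side [250 260   5   3   8] [252.  260.9] 0
side [252 271   6  20  84] [254.5 280.4] 78
[553. 196.  57.] [565. 228.  96.] [558.  218.4  88.5]
side [245 295   7  12  47] [248.1 301.1] 46
[567. 254.  55.] [581. 279.  82.] [574.  270.2  71.5]
side [239 317   5   9  36] [241.2 320.6] 34
[585. 315.  55.] [594. 324.  82.] [589.4 320.2  74.3]
top [111 200   8   5  24] [114.8 202. ] 23
[586. 309.  56.] [594. 320.  83.] [589.7 312.2  74.2]
top [129 205  13   6  37] [134.9 207.5] 34
[569. 250.  57.] [580. 274.  80.] [574.4 259.2  74.8]
top [146 209  17   8  59] [153.6 212.3] 53
[553. 195.  57.] [566. 223.  95.] [558.6 205.6  90.9]
top [165 209   9  18  91] [169.4 217.9] 0
big 57 [446.8 141.1  64.5] [447.8 140.8  64.3] ((447.98919677734375, 141.18141174316406), (19.821012496948242, 17.96835708618164), 89.02437591552734)
bigbody 121 [447.  136.3  42.4] [447.2 138.8  42.2] ((447.3321838378906, 141.2122039794922), (37.98334503173828, 36.37782287597656), 88.62361907958984)
small 34 [449.5 284.4  47.5] [448.7 285.   47.1] ((448.3321228027344, 285.6308898925781), (13.09281063079834, 13.489124298095703), 0.6432101726531982)
post 95 [572.7 -77.3  93.1] [573. -77.  93.] ((573.4280395507812, -77.36275482177734), (25.55388832092285, 25.50565528869629), 88.82676696777344)
lock 296 [ 537.7 -258.5   83.7] [ 538.1 -258.2   83.6] ((538.3242797851562, -258.3940734863281), (44.07987594604492, 44.35618591308594), 78.67414855957031)
stand 1017 [576.  263.3  44.8] [575.8 263.   44.9] ((576.4885864257812, 263.56781005859375), (171.69491577148438, 50.1624755859375), 74.20465850830078)
housing 7862 [ 553.7 -161.4   47.5] [ 554.3 -161.    47.7] ((553.1452026367188, -179.0660400390625), (377.8997497558594, 184.19273376464844), 78.02090454101562)
```

```bash
python3 - <<'E'
import cv2
a=cv2.imread("pics/side0.png")
cv2.imwrite("pics/c4.png",cv2.resize(a[262:335,228:275],None,fx=8,fy=8,interpolation=cv2.INTER_CUBIC))
E
```

```text
(no output)
```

View pics/c4.png

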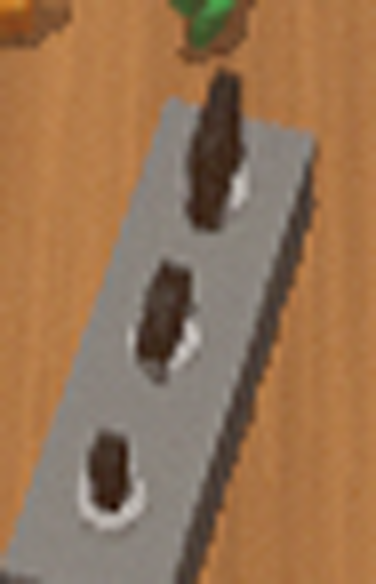

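```bash
python3 - <<'E'
from h import *
T=load("top0.npz");S=load("side0.npz");P=cloud(S)
for nm,(r0,r1,c0,c1),z0,z1 in [("big",(250,285,285,310),60,75),("post",(180,212,238,265),90,105),("lock",(143,166,252,276),80,95),("stand",(265,345,225,275),42,52)]:
    q=P[r0:r1,c0:c1].reshape(-1,3);q=q[(q[:,2]>z0)&(q[:,2]<z1)]
    rc=cv2.minAreaRect(q[:,:2].astype(np.float32))
    print(nm,len(q),np.median(q,0).round(1),q.mean(0).round(1),np.array(rc[0]).round(1),np.array(rc[1]).round(1),round(rc[2],1))
# top: bright keyway / lock face contour by colour, rays at true heights
px=T["pixels"]
g=cv2.cvtColor(px,cv2.COLOR_RGB2GRAY)
for nm,(r0,r1,c0,c1),z,th in [("lock",(202,232,322,350),85,165),("post",(196,214,256,272),95,190)]:
    m=np.zeros_like(g);m[r0:r1,c0:c1]=(g[r0:r1,c0:c1]>th)
    cn=max(cv2.findContours(m,cv2.RETR_EXTERNAL,cv2.CHAIN_APPROX_NONE)[0],key=cv2.contourArea)
    rc=cv2.minAreaRect(cn);print(nm,rc,ray(T,*rc[0],z))
    b=cv2.boxPoints(rc);print(np.array([ray(T,*x,z)[:2] for x in b]).round(1))
# keyway
for y in range(208,226): print(y,' '.join('%3d'%x for x in g[y,326:348]))
E
```

```text
big 63 [448.7 147.1  66. ] [450.5 159.5  66.9] [459.3 176. ] [93.8 20.7] 67.8
post 60 [572.3 -75.   95. ] [571.8 -75.2  94.7] [572.  -75.1] [28.9 26. ] 66.8
lock 142 [ 537.2 -257.2   84.5] [ 536.3 -256.4   84.5] [ 536.1 -257.2] [51.6 44.2] 78.7
stand 1093 [576.  275.7  46.2] [575.7 271.8  46.3] [574.6 264.2] [172.   51.2] 74.1
lock ((335.0134582519531, 216.41891479492188), (16.604297637939453, 16.604297637939453), 9.462322235107422) [ 538.43441704 -259.58163073   85.        ]
[[ 521.5 -234.5]
 [ 563.3 -243.6]
 [ 555.5 -284.8]
 [ 513.8 -275.4]]
post ((263.0, 204.0), (8.0, 8.0), 90.0) [572.41636804 -77.40946194  95.        ]
[[582.9 -67.4]
 [582.5 -87.8]
 [561.9 -87.3]
 [562.3 -67.1]]
208 102 115 167 185 184 184 182 180 173 160 148 142 134 129 128 127 125 125 125 125 125 125
209  61 126 175 188 186 186 188 187 185 184 183 183 181 172 169 158 148 140 134 125 123 125
210  53 133 181 190 191 190 188 187 187 186 185 186 188 184 184 182 180 181 171 141 124 124
211  57 153 187 188 187 187 189 188 186 188 190 189 188 185 185 185 185 183 174 142 125 124
212  60 158 188 187 187 186 185 163 139 
[... 547 characters left out ...]
 130  85 111 148 178 188 188 186 187 176 145 125 125 126
219 165 194 192 191 190 188 154 126 114  93 115 158 184 189 189 189 188 168 138 125 126 126
220 164 193 192 192 192 182 154 134 127 109 121 161 184 187 187 187 189 161 133 126 124 126
221 164 189 190 189 191 190 187 177 165 150 147 167 184 189 188 189 188 161 132 126 125 126
222 167 188 189 187 187 189 188 187 185 185 185 186 190 190 190 190 189 162 133 126 125 125
223 177 188 189 188 189 188 187 188 187 188 186 187 186 187 186 189 187 153 128 126 126 124
224  97 111 145 160 178 189 189 187 188 188 188 188 187 186 187 186 177 146 126 125 126 125
225  35  42  59  70  79  88  98 109 145 161 178 188 188 187 187 187 175 145 127 126 128 126
```

Emit:
send_rows(dp=[[25,-50,0],[50,-100,-5],[75,-150,-10],[100,-200,-15],[125,-250,-20]], rot=[[0,0,-0.18],[0,0,-0.36],[0,0,-0.54],[0,0,-0.72],[0,0,-0.9]], jaw=75, force=60)

```text
time: 0.72
tool_pos: [374.7, 294.0, 224.8]
tcp_rot: [180.0, 0.0, 13.5]
ft_force: [1.4, 0.6, 0.3]
finger_gap: 75.2
```

Emit:
send_rows(dp=[[20,-45,-20],[45,-95,-40],[73,-154.7,-65],[73,-154.7,-85],[73,-154.7,-95]], rot=[[0,0,-0.17],[0,0,-0.34],[0,0,-0.51],[0,0,-0.517],[0,0,-0.517]])

```text
time: 1.35
tool_pos: [446.5, 139.9, 128.5]
tcp_rot: [179.9, 0.2, -15.9]
ft_force: [0.4, -0.4, 0.4]
finger_gap: 75.4
```

Emit:
send_rows(dp=[[0.5,0,-40],[0.5,0,-80],[0.5,0,-104],[0.5,0,-105],[0.5,0,-105]], rot=[[0,0,0],[0,0,0],[0,0,0],[0,0,0],[0,0,0]])

```text
time: 1.98
tool_pos: [448.6, 141.8, 26.4]
tcp_rot: [-180.0, -0.1, -15.7]
ft_force: [0.6, 0.7, 0.7]
finger_gap: 75.3
```

```bash
python3 - <<'E'
from bench import r, vision
from h import *
print({k:np.round(v,2) for k,v in r.sense().items() if k in("tool_pos","ft_force","tcp_rot")})
for n,(r0,r1,c0,c1) in dict(side=(225,310,260,345),top=(215,300,140,225)).items():
    s=vision.snapshot(n);np.savez(n+"1.npz",**s)
    cv2.imwrite(f"pics/{n}1.png",cv2.resize(s["pixels"][r0:r1,c0:c1,::-1],None,fx=6,fy=6,interpolation=cv2.INTER_CUBIC))
E
python3 -c "
import cv2,numpy as np
cv2.imwrite('pics/m1.png',cv2.resize(np.hstack([cv2.imread('pics/side1.png'),cv2.imread('pics/top1.png')]),(800,400)))"
```

```text
{'tool_pos': array([448.57, 141.76,  26.45]), 'tcp_rot': array([-1.7996e+02, -6.0000e-02, -1.5690e+01]), 'ft_force': array([0.56, 0.66, 0.67])}
```

View pics/m1.png

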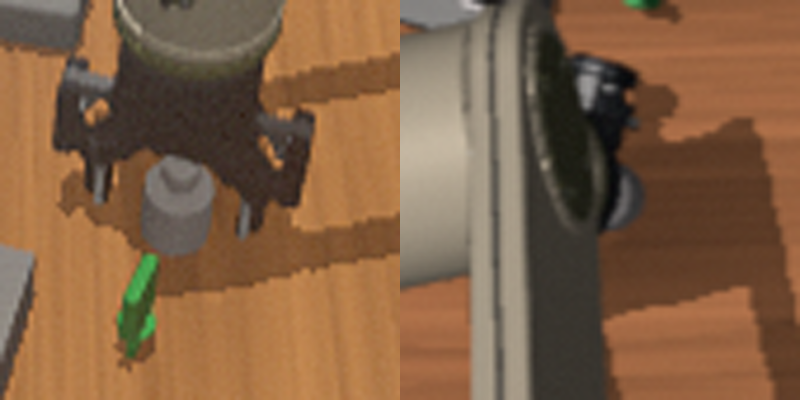

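Emit:
send_rows(dp=[[0,0,0],[0,0,0],[0,0,0],[0,0,0],[0,0,0]], rot=[[0,0,0],[0,0,0],[0,0,0],[0,0,0],[0,0,0]], jaw=20, force=60)

```text
time: 2.7
tool_pos: [448.3, 141.2, 26.2]
tcp_rot: [-180.0, -0.0, -15.8]
ft_force: [-3.2, 0.5, 8.3]
finger_gap: 38.8
```

Emit:
send_rows(dp=[[0,0,0],[0,0,0],[0,0,15],[0,0,50],[0,0,100]], rot=[[0,0,0],[0,0,0],[0,0,0],[0,0,0],[0,0,0]])

```text
time: 3.32
tool_pos: [446.1, 140.5, 125.0]
tcp_rot: [179.9, 0.2, -15.8]
ft_force: [1.3, 0.4, -4.2]
finger_gap: 38.3
```

Emit:
send_rows(dp=[[15,-25,30],[45,-78,45],[75,-131,45],[105,-183,45],[125,-218,45]], rot=[[0,0,0],[0,0,0],[0,0,0],[0,0,0],[0,0,0]])

```text
time: 3.95
tool_pos: [573.4, -79.7, 170.6]
tcp_rot: [180.0, 0.0, -15.9]
ft_force: [0.4, 0.1, -5.2]
finger_gap: 38.5
```

Emit:
send_rows(dp=[[0,0,-10],[0,0,-20],[0,0,-28],[0,0,-34],[0,0,-34]], rot=[[0,0,0],[0,0,0],[0,0,0],[0,0,0],[0,0,0]])

```text
time: 4.58
tool_pos: [572.4, -76.2, 135.7]
tcp_rot: [180.0, 0.1, -15.7]
ft_force: [-0.2, -0.3, -5.2]
finger_gap: 38.5
```

```bash
python3 - <<'E'
from bench import r, vision
from h import *
print({k:np.round(v,2) for k,v in r.sense().items() if k in("tool_pos","ft_force","tcp_rot")})
ims=[]
for n,(r0,r1,c0,c1) in dict(side=(140,220,210,290),top=(165,245,220,300)).items():
    s=vision.snapshot(n);np.savez(n+"2.npz",**s)
    ims.append(cv2.resize(s["pixels"][r0:r1,c0:c1,::-1],(400,400),interpolation=cv2.INTER_CUBIC))
cv2.imwrite("pics/m2.png",np.hstack(ims))
E
```

```text
{'tool_pos': array([572.4 , -76.24, 135.65]), 'tcp_rot': array([ 1.80e+02,  7.00e-02, -1.57e+01]), 'ft_force': array([-0.18, -0.3 , -5.19])}
```

View pics/m2.png

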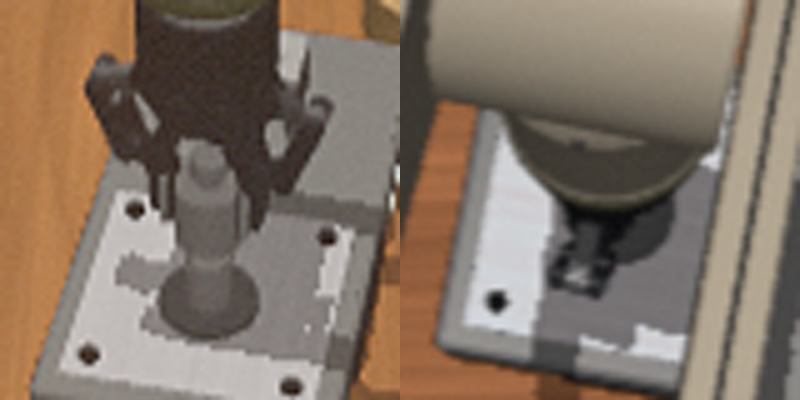

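```bash
cat > fit.py <<'E'
from h import *
from scipy.optimize import least_squares
def circ(q,R,x0):
    f=least_squares(lambda c:np.hypot(q[:,0]-c[0],q[:,1]-c[1])-R,x0,loss='soft_l1',f_scale=1)
    return f.x.round(2),np.abs(f.fun).mean().round(2),len(q)
def run(n,x0,parts):
    s=load(n);P=cloud(s).reshape(-1,3);px=s["pixels"].reshape(-1,3).astype(int)
    br=(px.sum(1)>200)&(px.max(1)-px.min(1)<40)
    for nm,z0,z1,R in parts:
        m=(P[:,2]>z0)&(P[:,2]<z1)&(np.hypot(P[:,0]-x0[0],P[:,1]-x0[1])<R+6)&br
        print(nm,circ(P[m],R,x0),P[m].mean(0).round(1))
E
python3 - <<'E'
from fit import *
run("side2.npz",(572,-76),[("post",58,92,14),("body",114,150,20),("bodylow",112,130,20),("bodyhigh",130,150,20),("knob",163,172,11)])
run("side0.npz",(572,-76),[("post",55,90,14)])
run("side0.npz",(448,141),[("body",4,40,20),("knob",54,63,11)])
E
```

```text
post (array([571.8 , -77.64]), np.float64(1.45), 91) [571.7 -68.   73.1]
body (array([571.07, -76.79]), np.float64(1.74), 129) [573.8 -61.5 133.5]
bodylow (array([571.1 , -77.08]), np.float64(1.2), 55) [573.4 -60.7 121. ]
bodyhigh (array([571.03, -76.66]), np.float64(2.09), 79) [574.2 -62.1 140.9]
knob (array([570.89, -77.05]), np.float64(0.92), 17) [570.8 -68.2 167.3]
post (array([572.01, -77.7 ]), np.float64(1.97), 110) [571.7 -68.   68. ]
body (array([445.4 , 140.84]), np.float64(1.09), 113) [448.  156.3  21.8]
knob (array([445.5, 140.4]), np.float64(0.62), 17) [446.6 148.2  59.2]
```

Emit:
send_rows(dp=[[0.8,-0.5,-5],[0.8,-0.5,-10],[0.8,-0.5,-13],[0.8,-0.5,-14.5],[0.8,-0.5,-15.5]], rot=[[0,0,0],[0,0,0],[0,0,0],[0,0,0],[0,0,0]])

```text
time: 5.3
tool_pos: [573.6, -77.5, 121.3]
tcp_rot: [180.0, 0.0, -15.8]
ft_force: [-7.4, 1.1, 5.1]
finger_gap: 38.5
```

Emit:
send_rows(dp=[[0,0,0],[0,0,-0.6],[0,0,-0.6]], rot=[[0,0,0],[0,0,0],[0,0,0]])

```text
time: 5.68
tool_pos: [573.9, -77.6, 121.3]
tcp_rot: [180.0, -0.0, -15.8]
ft_force: [-5.6, 0.7, 5.7]
finger_gap: 38.6
```

```bash
python3 - <<'E'
from bench import r, vision
from fit import *
s=vision.snapshot("side");np.savez("side3.npz",**s)
cv2.imwrite("pics/m3.png",cv2.resize(s["pixels"][130:230,200:300,::-1],(600,600),interpolation=cv2.INTER_CUBIC))
run("side3.npz",(572,-76),[("post",58,92,14),("body",99,135,20),("bodylow",97,115,20),("bodyhigh",115,135,20),("knob",149,157,11)])
print(r.sense()["ft_force"],r.sense()["wrist_torque"])
E
```

```text
post (array([571.88, -77.96]), np.float64(1.75), 81) [571.  -67.7  70.2]
body (array([571.74, -78.31]), np.float64(2.08), 124) [572.2 -62.1 118.7]
bodylow (array([572.58, -78.37]), np.float64(1.67), 53) [572.7 -62.  107.1]
bodyhigh (array([571.02, -78.26]), np.float64(2.26), 75) [571.9 -62.3 125.8]
knob (array([572.87, -78.76]), np.float64(0.86), 20) [572.9 -71.1 153.6]
[-5.9136659   0.50408559  5.61930084] [ 0.21705542  1.13832533 -0.0483939 ]
```

View pics/m3.png

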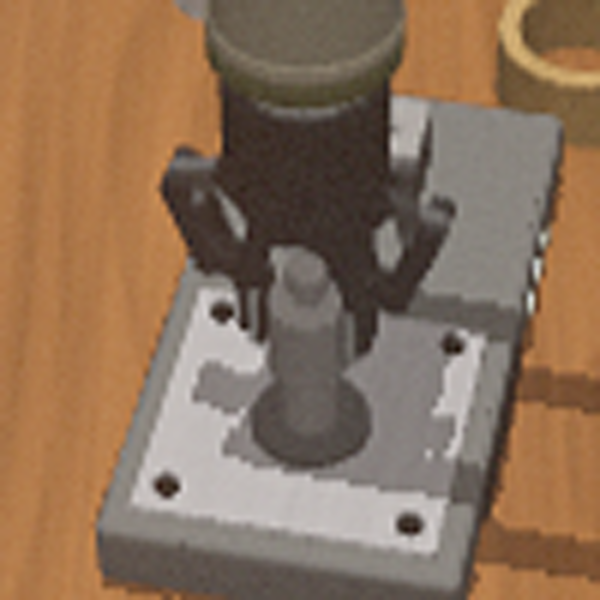

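Emit:
send_rows(dp=[[-0.3,0,0.6],[-0.3,0,0.6]], rot=[[0,0,0],[0,0,0]])

```text
time: 5.98
tool_pos: [573.8, -77.6, 121.3]
tcp_rot: [-180.0, -0.1, -15.8]
ft_force: [-2.8, 0.9, 2.7]
finger_gap: 38.9
```

Emit:
send_rows(dp=[[0,0,0],[0,0,0],[0,0,0]], rot=[[0,0,0],[0,0,0],[0,0,0]], jaw=44, force=20)

```text
time: 6.35
tool_pos: [573.7, -77.6, 120.9]
tcp_rot: [180.0, -0.0, -15.8]
ft_force: [-0.4, -0.3, -0.8]
finger_gap: 44.2
```

Emit:
send_rows(dp=[[0,0,0],[0,0,0],[0,0,0]], rot=[[0,0,0],[0,0,0],[0,0,0]], jaw=70)

```text
time: 6.72
tool_pos: [573.5, -77.5, 120.8]
tcp_rot: [-180.0, -0.0, -15.8]
ft_force: [-0.0, 0.1, -0.3]
finger_gap: 70.0
```

```bash
python3 - <<'E'
from bench import r, vision
from fit import *
s=vision.snapshot("side");np.savez("side4.npz",**s)
cv2.imwrite("pics/m4.png",cv2.resize(s["pixels"][130:230,200:300,::-1],(600,600),interpolation=cv2.INTER_CUBIC))
run("side4.npz",(572,-76),[("post",58,92,14),("body",99,135,20),("bodylow",97,115,20),("bodyhigh",115,135,20),("knob",149,157,11)])
print(r.sense()["ft_force"],r.sense()["wrist_torque"])
E
```

```text
post (array([571.68, -77.26]), np.float64(1.45), 73) [570.7 -67.3  71.5]
body (array([572.42, -78.4 ]), np.float64(1.09), 114) [572.3 -62.3 117.7]
bodylow (array([572.16, -78.54]), np.float64(1.03), 54) [571.7 -61.8 106.5]
bodyhigh (array([572.54, -78.33]), np.float64(1.07), 65) [573.2 -62.6 125.5]
knob (array([572.84, -79.26]), np.float64(1.34), 16) [573.9 -70.5 153. ]
[-0.20690229  0.50935851  0.69581085] [-0.01590714 -0.00264943  0.01383582]
```

View pics/m4.png

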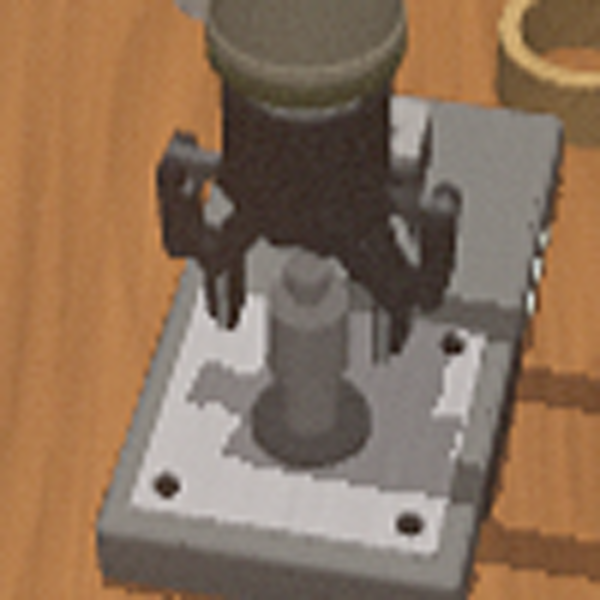

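Emit:
send_rows(dp=[[0,0,40],[0,0,90],[-1,40,120],[-4,95,120],[-6,150,110]], rot=[[0,0,0],[0,0,0],[0,0,0],[0,0,0],[0,0,0]])

```text
time: 7.4
tool_pos: [568.3, 73.8, 232.6]
tcp_rot: [-179.9, -0.2, -15.8]
ft_force: [0.9, 0.1, -0.4]
finger_gap: 69.7
```

Emit:
send_rows(dp=[[-2,50,-30],[-5,100,-60],[-7.5,138.5,-90],[-7.5,138.5,-105],[-7.5,138.5,-105]], rot=[[0,0,0],[0,0,0],[0,0,0],[0,0,0],[0,0,0]], jaw=45, force=60)

```text
time: 8.02
tool_pos: [558.9, 210.4, 124.2]
tcp_rot: [179.9, 0.1, -15.7]
ft_force: [-0.3, -0.2, 1.3]
finger_gap: 44.8
```

```bash
python3 - <<'E'
from bench import r, vision
from h import *
print({k:np.round(v,2) for k,v in r.sense().items() if k in("tool_pos","ft_force","tcp_rot")})
ims=[]
for n,(r0,r1,c0,c1) in dict(side=(220,320,200,300),top=(160,240,110,190)).items():
    s=vision.snapshot(n);np.savez(n+"5.npz",**s)
    ims.append(cv2.resize(s["pixels"][r0:r1,c0:c1,::-1],(400,400),interpolation=cv2.INTER_CUBIC))
cv2.imwrite("pics/m5.png",np.hstack(ims))
E
```

```text
{'tool_pos': array([558.93, 210.36, 124.24]), 'tcp_rot': array([ 1.7989e+02,  1.4000e-01, -1.5730e+01]), 'ft_force': array([-0.32, -0.23,  1.28])}
```

View pics/m5.png

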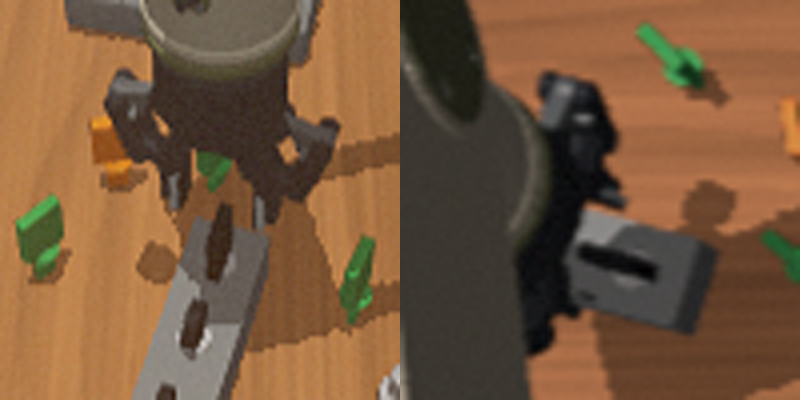

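Emit:
send_rows(dp=[[0,0,-25],[0,0,-45],[0,0,-57],[0,0,-57],[0,0,-57]], rot=[[0,0,0],[0,0,0],[0,0,0],[0,0,0],[0,0,0]])

```text
time: 8.75
tool_pos: [560.5, 211.1, 69.5]
tcp_rot: [-180.0, -0.0, -15.8]
ft_force: [-0.5, -1.1, -0.1]
finger_gap: 45.0
```

Emit:
send_rows(dp=[[0,0,0],[0,0,0],[0,0,0],[0,0,0],[0,0,0]], rot=[[0,0,0],[0,0,0],[0,0,0],[0,0,0],[0,0,0]], jaw=0, force=80)

```text
time: 9.38
tool_pos: [560.5, 211.2, 69.6]
tcp_rot: [-180.0, -0.1, -15.8]
ft_force: [-0.7, 0.1, 5.0]
finger_gap: 8.3
```

```bash
python3 - <<'E'
from bench import r, vision
from h import *
print({k:np.round(v,2) for k,v in r.sense().items() if k in("tool_pos","ft_force","tcp_rot","wrist_torque","finger_gap")})
ims=[]
for n,(r0,r1,c0,c1) in dict(side=(240,320,210,290),top=(160,240,110,190)).items():
    s=vision.snapshot(n);np.savez(n+"6.npz",**s)
    ims.append(cv2.resize(s["pixels"][r0:r1,c0:c1,::-1],(400,400),interpolation=cv2.INTER_CUBIC))
cv2.imwrite("pics/m6.png",np.hstack(ims))
E
```

```text
{'tool_pos': array([560.49, 211.21,  69.58]), 'tcp_rot': array([-1.7996e+02, -6.0000e-02, -1.5760e+01]), 'ft_force': array([-0.7 ,  0.12,  5.03]), 'wrist_torque': array([0.01, 0.03, 0.06]), 'finger_gap': np.float64(8.31)}
```

View pics/m6.png

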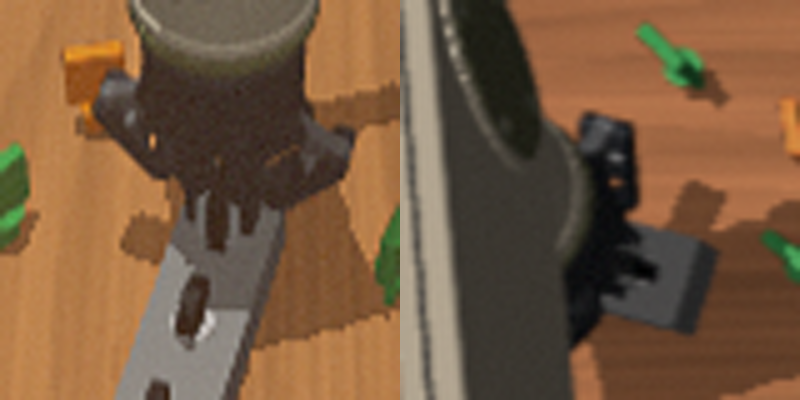

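Emit:
send_rows(dp=[[0,0,10],[0,0,25],[0,0,50],[0,0,90],[0,0,130]], rot=[[0,0,0],[0,0,0],[0,0,0],[0,0,0],[0,0,0]])

```text
time: 10.1
tool_pos: [559.7, 210.9, 200.7]
tcp_rot: [180.0, 0.0, -15.8]
ft_force: [0.4, 0.3, -0.9]
finger_gap: 8.0
```

```bash
python3 - <<'E'
from bench import r, vision
from h import *
print({k:np.round(v,2) for k,v in r.sense().items() if k in("tool_pos","ft_force","tcp_rot","wrist_torque","finger_gap")})
ims=[]
for n,(r0,r1,c0,c1) in dict(side=(190,290,200,300),top=(160,240,110,190)).items():
    s=vision.snapshot(n);np.savez(n+"7.npz",**s)
    ims.append(cv2.resize(s["pixels"][r0:r1,c0:c1,::-1],(400,400),interpolation=cv2.INTER_CUBIC))
cv2.imwrite("pics/m7.png",np.hstack(ims))
E
```

```text
{'tool_pos': array([559.7 , 210.93, 200.68]), 'tcp_rot': array([180.  ,   0.  , -15.76]), 'ft_force': array([ 0.35,  0.34, -0.87]), 'wrist_torque': array([ 0.  , -0.11,  0.05]), 'finger_gap': np.float64(8.01)}
```

View pics/m7.png

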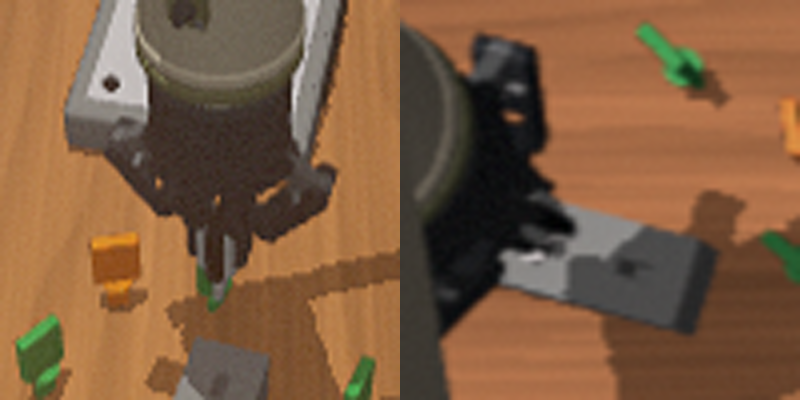

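Emit:
send_rows(dp=[[0,-20,30],[-2,-65,52],[-4,-115,52],[-6,-165,52],[-9,-215,52]], rot=[[0,0,0.165],[0,0,0.33],[0,0,0.495],[0,0,0.66],[0,0,0.825]])

```text
time: 10.82
tool_pos: [550.5, -5.5, 251.0]
tcp_rot: [180.0, -0.0, 31.8]
ft_force: [0.7, -0.3, -0.3]
finger_gap: 8.0
```

Emit:
send_rows(dp=[[-3,-50,0],[-6,-100,0],[-9,-150,0],[-11,-200,0],[-13,-254,-20]], rot=[[0,0,0.165],[0,0,0.33],[0,0,0.495],[0,0,0.66],[0,0,0.828]])

```text
time: 11.45
tool_pos: [538.6, -260.0, 232.9]
tcp_rot: [179.8, 0.1, 79.3]
ft_force: [0.1, -0.1, -0.5]
finger_gap: 8.2
```

Emit:
send_rows(dp=[[0,0,-30],[0,0,-55],[0,0,-73],[0,0,-77],[0,0,-77]], rot=[[0,0,0],[0,0,0],[0,0,0],[0,0,0],[0,0,0]])

```text
time: 12.08
tool_pos: [538.3, -257.9, 154.4]
tcp_rot: [180.0, 0.0, 79.0]
ft_force: [1.0, -0.2, -0.4]
finger_gap: 8.1
```

```bash
python3 - <<'E'
from bench import r, vision
from h import *
print({k:np.round(v,2) for k,v in r.sense().items() if k in("tool_pos","ft_force","tcp_rot","wrist_torque","finger_gap")})
ims=[]
for n,(r0,r1,c0,c1) in dict(side=(115,175,235,295),top=(185,245,310,370)).items():
    s=vision.snapshot(n);np.savez(n+"8.npz",**s)
    ims.append(cv2.resize(s["pixels"][r0:r1,c0:c1,::-1],(400,400),interpolation=cv2.INTER_CUBIC))
cv2.imwrite("pics/m8.png",np.hstack(ims))
E
```

```text
{'tool_pos': array([ 538.26, -257.95,  154.41]), 'tcp_rot': array([1.7997e+02, 1.0000e-02, 7.8980e+01]), 'ft_force': array([ 0.97, -0.19, -0.36]), 'wrist_torque': array([ 0.05,  0.05, -0.01]), 'finger_gap': np.float64(8.12)}
```

View pics/m8.png

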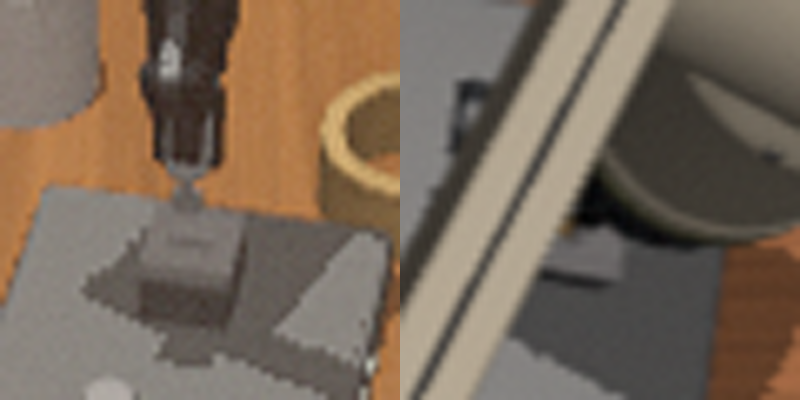

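```bash
python3 - <<'E'
from h import *
S0=load("side0.npz");S=load("side8.npz");T=load("top0.npz")
g0=cv2.cvtColor(S0["pixels"],cv2.COLOR_RGB2GRAY);g=cv2.cvtColor(S["pixels"],cv2.COLOR_RGB2GRAY)
print("S0");[print(v,g0[v,254:274]) for v in range(147,160)]
print("S8");[print(v,g[v,254:274]) for v in range(136,158)]
P=cloud(S)
for v in range(136,147): 
    q=P[v,256:272]; q=q[(q[:,1]>-275)&(q[:,1]<-235)]; print(v,len(q),np.nanmean(q,0).round(1))
for z in(100,107,114,130): print(z,proj(S,(538,-258,z)))
print("face",proj(S,(538,-258,85)),proj(T,(538,-258,85)))
E
```

```text
S0
147 [132 127 130 133 172 170 167 168 168 167 169 171 167 170 166 165 163 142
 126 130]
148 [131 130 130 158 170 170 171 169 169 166 168 171 172 169 172 170 170 142
 132 131]
149 [134 130 127 161 169 170 163 166 166 164 170 167 167 169 170 166 171 122
 130 130]
150 [129 128 139 170 171 169 153 150 139 151 153 165 162 164 171 171 173  91
 130 131]
151 [128 131 139 172 167 171 152 128 117 109 106 117 144 162 169 171 158  80
 134 129]
152 [133 130 155 169 170 170 165 160 157 159 157 141 157 167 171 172 117  71
 132 132]
153 [133 131 172 170 169 168 168 170 171 167 170 169 168 169 170 175  97  72
 135 134]
154 [131 125 134 146 164 160 158 171 169 173 173 169 172 169 171 159  68  70
 134 132]
155 [130 125 102 108 113 115 109 120 136 137 135 146 160 161 173 153  60  66
 138 133]
156 [134 119  93  90  94  99  99  92 102 102  99 111 117 109 125 109  58  77
 136 130]
157 [133 121  71  71  79  76  81  79  92  97  93 101  97  95  99  79  59  85
 136 132]
158 [130 116  55  71  68  63  68  72  71  77  75  80  77  80  86  76  63 127
 134 131]
159 [132 117  64  68  71  68  70  68  67  68  71  67 
[... 1980 characters left out ...]

137 10 [ 539.7 -245.9  150.5]
138 10 [ 539.7 -244.7  147.6]
139 8 [ 536.5 -246.7  141.8]
140 6 [ 539.5 -250.   134.9]
141 5 [ 537.9 -249.3  131.5]
142 2 [ 539.4 -253.   124.2]
143 4 [ 539.3 -256.5  117. ]
144 4 [ 539.2 -254.8  114.3]
145 4 [ 539.2 -253.5  111.3]
146 4 [ 539.1 -253.9  106.8]
100 (np.float64(262.8292497328564), np.float64(146.75444056166492))
107 (np.float64(262.8597905524491), np.float64(145.08628062797058))
114 (np.float64(262.8905500746243), np.float64(143.40617501336882))
130 (np.float64(262.96169151045814), np.float64(139.52038234420957))
face (np.float64(262.76453080250656), np.float64(150.28943169814934)) (np.float64(334.39806550192736), np.float64(216.60073325454474))
```

Emit:
send_rows(dp=[[-0.6,0,-6],[-0.6,0,-12],[-0.6,0,-17],[-0.6,0,-20],[-0.6,0,-22]], rot=[[0,0,0],[0,0,0],[0,0,0],[0,0,0],[0,0,0]])

```text
time: 12.8
tool_pos: [537.4, -258.3, 131.9]
tcp_rot: [180.0, 0.0, 79.0]
ft_force: [-1.4, -1.3, 4.5]
finger_gap: 8.1
```

```bash
python3 - <<'E'
from bench import r
import numpy as np
print({k:np.round(v,2) for k,v in r.sense().items() if k in("tool_pos","ft_force","tcp_rot","wrist_torque","finger_gap")})
E
```

```text
{'tool_pos': array([ 537.38, -258.31,  131.9 ]), 'tcp_rot': array([1.7999e+02, 3.0000e-02, 7.8950e+01]), 'ft_force': array([-1.44, -1.33,  4.51]), 'wrist_torque': array([-0.24,  0.23,  0.02]), 'finger_gap': np.float64(8.06)}
```

Emit:
send_rows(dp=[[-0.5,-0.7,0],[-0.5,-0.7,-1.5],[-0.5,-0.7,-3]], rot=[[0,0,0],[0,0,0],[0,0,0]])

```text
time: 13.18
tool_pos: [536.8, -259.0, 128.9]
tcp_rot: [180.0, 0.0, 78.9]
ft_force: [-1.8, -1.2, 1.3]
finger_gap: 8.3
```

```bash
python3 - <<'E'
from bench import r
import numpy as np
print({k:np.round(v,2) for k,v in r.sense().items() if k in("tool_pos","ft_force","tcp_rot","wrist_torque","finger_gap")})
E
```

```text
{'tool_pos': array([ 536.77, -258.95,  128.9 ]), 'tcp_rot': array([1.800e+02, 2.000e-02, 7.895e+01]), 'ft_force': array([-1.8 , -1.17,  1.28]), 'wrist_torque': array([-0.27,  0.22,  0.01]), 'finger_gap': np.float64(8.28)}
```

Emit:
send_rows(dp=[[-0.5,-0.4,-1.5],[-0.5,-0.4,-3],[-0.5,-0.4,-4.5]], rot=[[0,0,0],[0,0,0],[0,0,0]])

```text
time: 13.55
tool_pos: [536.3, -258.9, 124.0]
tcp_rot: [-180.0, -0.0, 79.0]
ft_force: [0.4, 0.4, -0.3]
finger_gap: 8.1
```

```bash
python3 - <<'E'
from bench import r
import numpy as np
print({k:np.round(v,2) for k,v in r.sense().items() if k in("tool_pos","ft_force","tcp_rot","wrist_torque","finger_gap")})
E
```

```text
{'tool_pos': array([ 536.32, -258.94,  124.03]), 'tcp_rot': array([-1.7999e+02, -1.0000e-02,  7.8960e+01]), 'ft_force': array([ 0.36,  0.37, -0.3 ]), 'wrist_torque': array([0.01, 0.07, 0.01]), 'finger_gap': np.float64(8.05)}
```

Emit:
send_rows(dp=[[0,0,-2],[0,0,-4],[0,0,-5.5],[0,0,-7],[0,0,-8]], rot=[[0,0,0],[0,0,0],[0,0,0.03],[0,0,-0.03],[0,0,0.03]])

```text
time: 14.18
tool_pos: [536.6, -260.3, 118.4]
tcp_rot: [179.9, 0.1, 80.7]
ft_force: [-7.1, -1.4, 8.8]
finger_gap: 8.1
```

```bash
python3 - <<'E'
from bench import r
import numpy as np
print({k:np.round(v,2) for k,v in r.sense().items() if k in("tool_pos","ft_force","tcp_rot","wrist_torque","finger_gap")})
E
```

```text
{'tool_pos': array([ 536.63, -260.32,  118.42]), 'tcp_rot': array([1.7992e+02, 1.2000e-01, 8.0670e+01]), 'ft_force': array([-7.08, -1.35,  8.83]), 'wrist_torque': array([-0.15,  1.28, -0.07]), 'finger_gap': np.float64(8.11)}
```

Emit:
send_rows(dp=[[-0.4,0.2,-0.7],[-0.4,0.2,-1.4],[-0.4,0.2,-2.1],[-0.4,0.2,-2.6],[-0.4,0.2,-2.6]], rot=[[0,0,-0.07],[0,0,0.01],[0,0,-0.07],[0,0,0.01],[0,0,-0.03]])

```text
time: 14.8
tool_pos: [536.5, -259.7, 114.9]
tcp_rot: [179.9, 0.1, 79.0]
ft_force: [-0.7, -1.6, 4.8]
finger_gap: 8.3
```

```bash
python3 - <<'E'
from bench import r
import numpy as np
print({k:np.round(v,2) for k,v in r.sense().items() if k in("tool_pos","ft_force","tcp_rot","wrist_torque","finger_gap")})
E
```

```text
{'tool_pos': array([ 536.48, -259.66,  114.9 ]), 'tcp_rot': array([1.799e+02, 7.000e-02, 7.897e+01]), 'ft_force': array([-0.7 , -1.61,  4.79]), 'wrist_torque': array([-0.24,  0.14, -0.02]), 'finger_gap': np.float64(8.31)}
```

Emit:
send_rows(dp=[[0,0,-1],[0,0,-2],[0,0,-3],[0,0,-4],[0,0,-4.5]], rot=[[0,0,-0.04],[0,0,0.04],[0,0,-0.04],[0,0,0.04],[0,0,0]])

```text
time: 15.42
tool_pos: [536.3, -259.2, 109.6]
tcp_rot: [179.9, 0.0, 79.0]
ft_force: [-0.0, -1.3, 0.6]
finger_gap: 8.1
```

```bash
python3 - <<'E'
from bench import r
import numpy as np
print({k:np.round(v,2) for k,v in r.sense().items() if k in("tool_pos","ft_force","tcp_rot","wrist_torque","finger_gap")})
E
```

```text
{'tool_pos': array([ 536.32, -259.24,  109.64]), 'tcp_rot': array([1.7994e+02, 3.0000e-02, 7.8980e+01]), 'ft_force': array([-0.04, -1.3 ,  0.62]), 'wrist_torque': array([-0.2 , -0.04,  0.02]), 'finger_gap': np.float64(8.09)}
```

Past both pins; now down to the collar.

Emit:
send_rows(dp=[[0,-0.2,-1],[0,-0.2,-2],[0,-0.2,-3],[0,-0.2,-3.5],[0,-0.2,-3.5]], rot=[[0,0,0],[0,0,0],[0,0,0],[0,0,0],[0,0,0]])

```text
time: 16.05
tool_pos: [536.5, -259.4, 108.4]
tcp_rot: [179.9, 0.0, 79.0]
ft_force: [-8.2, 3.9, 19.8]
finger_gap: 8.1
```

```bash
python3 - <<'E'
from bench import r
import numpy as np
print({k:np.round(v,2) for k,v in r.sense().items() if k in("tool_pos","ft_force","tcp_rot","wrist_torque","finger_gap")})
E
```

```text
{'tool_pos': array([ 536.47, -259.41,  108.43]), 'tcp_rot': array([1.7992e+02, 3.0000e-02, 7.9010e+01]), 'ft_force': array([-8.2 ,  3.92, 19.77]), 'wrist_torque': array([0.75, 1.45, 0.02]), 'finger_gap': np.float64(8.13)}
```

Emit:
send_rows(dp=[[-0.3,0.2,0.8],[-0.3,0.2,0.8],[-0.3,0.2,0.8],[-0.3,0.2,0.8],[-0.3,0.2,0.8]], rot=[[0,0,-0.1],[0,0,-0.22],[0,0,-0.34],[0,0,-0.46],[0,0,-0.58]])

```text
time: 16.68
tool_pos: [536.7, -259.2, 108.5]
tcp_rot: [179.9, -0.0, 45.6]
ft_force: [-3.3, 1.4, 11.9]
finger_gap: 8.0
```

```bash
python3 - <<'E'
from bench import r,vision
from h import *
print({k:np.round(v,2) for k,v in r.sense().items() if k in("tool_pos","ft_force","tcp_rot","wrist_torque","finger_gap")})
s=vision.snapshot("side");cv2.imwrite("pics/m9.png",cv2.resize(s["pixels"][110:230,200:300,::-1],(500,600),interpolation=cv2.INTER_CUBIC))
E
```

```text
{'tool_pos': array([ 536.65, -259.25,  108.51]), 'tcp_rot': array([ 1.7986e+02, -5.0000e-02,  4.5560e+01]), 'ft_force': array([-3.35,  1.42, 11.94]), 'wrist_torque': array([0.35, 0.5 , 0.17]), 'finger_gap': np.float64(8.04)}
```

View pics/m9.png

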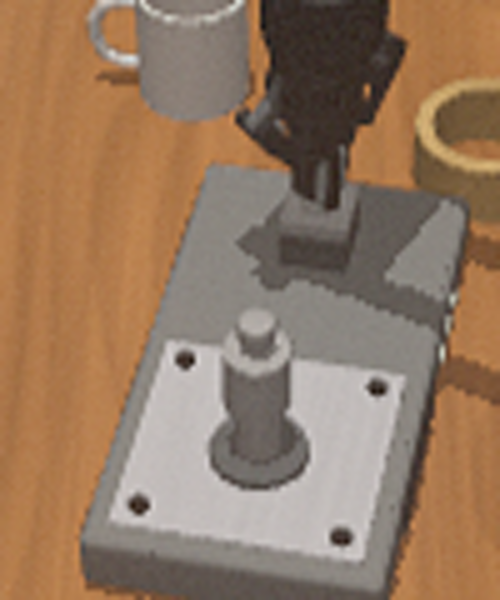

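Emit:
send_rows(dp=[[-0.2,0.1,0],[-0.2,0.1,0],[-0.2,0.1,0],[-0.2,0.1,0],[-0.2,0.1,0]], rot=[[0,0,-0.14],[0,0,-0.28],[0,0,-0.42],[0,0,-0.56],[0,0,-0.7]], force=100)

```text
time: 17.35
tool_pos: [537.0, -259.0, 108.5]
tcp_rot: [179.9, -0.2, 5.4]
ft_force: [0.8, 2.4, 9.6]
finger_gap: 8.0
```

```bash
python3 - <<'E'
from bench import r
import numpy as np
print({k:np.round(v,2) for k,v in r.sense().items() if k in("tool_pos","ft_force","tcp_rot","wrist_torque","finger_gap")})
E
```

```text
{'tool_pos': array([ 537.02, -259.01,  108.55]), 'tcp_rot': array([179.92,  -0.19,   5.43]), 'ft_force': array([0.83, 2.37, 9.64]), 'wrist_torque': array([ 0.37, -0.13,  0.13]), 'finger_gap': np.float64(8.05)}
```

Emit:
send_rows(dp=[[0.1,0.3,0],[0.1,0.3,0],[0.1,0.3,0],[0.1,0.3,0],[0.1,0.3,0]], rot=[[0,0,-0.12],[0,0,-0.24],[0,0,-0.35],[0,0,-0.45],[0,0,-0.47]])

```text
time: 17.98
tool_pos: [537.3, -259.0, 108.6]
tcp_rot: [180.0, -0.2, -21.3]
ft_force: [1.4, 0.7, 8.8]
finger_gap: 7.9
```

```bash
python3 - <<'E'
from bench import r
import numpy as np
print({k:np.round(v,2) for k,v in r.sense().items() if k in("tool_pos","ft_force","tcp_rot","wrist_torque","finger_gap")})
E
```

```text
{'tool_pos': array([ 537.32, -259.01,  108.55]), 'tcp_rot': array([180.  ,  -0.25, -21.34]), 'ft_force': array([1.35, 0.7 , 8.78]), 'wrist_torque': array([ 0.11, -0.29,  0.19]), 'finger_gap': np.float64(7.92)}
```

Emit:
send_rows(dp=[[0,0,0],[0,0,0],[0,0,0]], rot=[[0,0,-0.03],[0,0,-0.06],[0,0,-0.06]])

```text
time: 18.35
tool_pos: [537.4, -259.1, 108.6]
tcp_rot: [-180.0, -0.3, -24.7]
ft_force: [2.5, 1.1, 8.3]
finger_gap: 7.8
```

```bash
python3 - <<'E'
from bench import r
import numpy as np
print({k:np.round(v,2) for k,v in r.sense().items() if k in("tool_pos","ft_force","tcp_rot","wrist_torque","finger_gap")})
E
```

```text
{'tool_pos': array([ 537.38, -259.06,  108.59]), 'tcp_rot': array([-179.99,   -0.26,  -24.69]), 'ft_force': array([2.49, 1.13, 8.32]), 'wrist_torque': array([ 0.03, -0.32,  0.31]), 'finger_gap': np.float64(7.82)}
```

Emit:
send_rows(dp=[[0,0,0],[0,0,0],[0,0,0]], rot=[[0,0,-0.03],[0,0,-0.04],[0,0,-0.04]])

```text
time: 18.73
tool_pos: [537.4, -259.0, 108.6]
tcp_rot: [-180.0, -0.3, -27.0]
ft_force: [2.2, 0.3, 8.8]
finger_gap: 7.9
```

```bash
python3 - <<'E'
from bench import r,vision
from fit import *
for _ in range(3):
    s=vision.snapshot("side")
    print({k:np.round(v,2) for k,v in r.sense().items() if k in("time","tool_pos","ft_force","tcp_rot","wrist_torque","finger_gap")})
np.savez("side9.npz",**s)
cv2.imwrite("pics/m10.png",cv2.resize(s["pixels"][110:230,200:300,::-1],(500,600),interpolation=cv2.INTER_CUBIC))
cv2.imwrite("pics/m11.png",s["pixels"][:,:,::-1])
run("side9.npz",(572,-76),[("post",58,92,14),("body",99,135,20),("knob",149,157,11)])
E
```

```text
{'time': np.float64(18.77), 'tool_pos': array([ 537.39, -258.99,  108.57]), 'tcp_rot': array([-179.98,   -0.25,  -26.95]), 'ft_force': array([1.66, 0.46, 8.19]), 'wrist_torque': array([ 0.18, -0.31,  0.37]), 'finger_gap': np.float64(8.06)}
{'time': np.float64(18.82), 'tool_pos': array([ 537.39, -258.97,  108.56]), 'tcp_rot': array([-179.98,   -0.25,  -26.95]), 'ft_force': array([1.93, 0.64, 9.26]), 'wrist_torque': array([ 0.22, -0.39,  0.41]), 'finger_gap': np.float64(7.76)}
{'time': np.float64(18.88), 'tool_pos': array([ 537.39, -259.01,  108.57]), 'tcp_rot': array([-179.98,   -0.25,  -26.95]), 'ft_force': array([1.35, 1.2 , 8.68]), 'wrist_torque': array([ 0.18, -0.35,  0.38]), 'finger_gap': np.float64(7.75)}
post (array([571.47, -77.71]), np.float64(1.38), 75) [570.6 -67.4  71.3]
body (array([572.34, -78.65]), np.float64(1.03), 114) [572.5 -62.3 116.4]
knob (array([572.04, -78.7 ]), np.float64(0.8), 16) [572.6 -70.9 152.9]
```

View pics/m10.png

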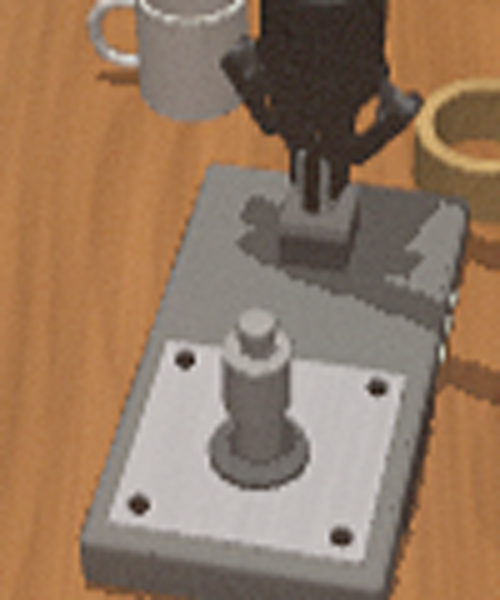

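View pics/m11.png

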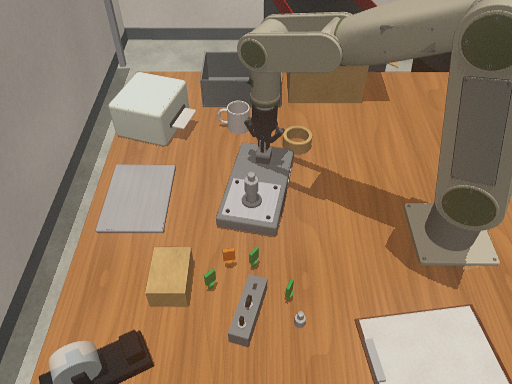

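```bash
python3 - <<'E'
from bench import job
print(job.hand_in())
E
```

```text
the job is handed in; nothing more can be done
None
```

I finished both steps and handed the job in at about 19 s, with the key still gripped and held turned against its stop. No verdict was reported.

- **Weight:** The 500 g check weight stands upright on the load post and has been let go. In the last picture its centre was about 1.3 mm from the post's centre. A single view can be off by about that much.
- **Key:** I took the service key from the stand slot nearest the scale, where its top was the highest of the three. It went past both sticky pins with small side-to-side turns. Pushing on met about 20 N, with the tool at 108.4 mm against about 108.6 mm expected for the collar on the lock face. I relied on that force and height, because the picture was too coarse to show the collar clearly.
- **Turn:** I turned the key clockwise 106° (1.85 rad). Past about 1.75 rad the torque rose steadily from 0.19 to 0.38 N m, which I take as the plug at its stop. I had no direct reading of the plug's angle. The key is held with about 9 N down and a 100 N grip.
- **Other things:** I saw nothing else moved or knocked over in the last side picture, and no check failed. The cameras disagreed with each other and with the arm by 1–3 mm on the post and lock, so I corrected the key's sideways position from contact forces as it went in.

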